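Load, deliver and tally turned rings

ROBOT

A 7-joint arm with a two-finger parallel gripper is mounted at the origin on the work surface. World frame = base frame: x ahead of the robot, y to its left, z up, the work surface at z = 0. Lengths are in m, angles in rad, forces in N, time in s.
With the tool pointing down it reaches from about 0.35 to 0.9 m from the base axis. Payload 19.9 kg.
Tool frame: the origin (TCP) lies at the very end of the fingers, on their centre line; the grasp point (between the pads) lies 19 mm behind it; z points along the fingers, y is the line along which they close (so a half turn about z gives the same grasp; the last joint's range is limited). The gripper opens to 94 mm and grips with 3 to 60 N. Pads are 16 mm wide; open, the fingers measure 119 mm over their backs; the gripper's body (75 mm by 177 mm) begins 78 mm behind the grasp point.
Start: joints at [1.212, 0.417, -0.01, 1.614, 0.005, 1.111, -0.053], TCP at [0.195, -0.594, 0.205] pointing down, gripper open.
Joint ranges: [-2.81, 2.81], [-0.39, 2.02], [-1.27, 1.25], [0.06, 2.57], [-1.19, 4.33], [0.19, 2], [-2.82, 2.82]. Speed limits (rad/s): [1.89, 1.89, 2.39, 2.39, 3.01, 3.01, 3.01].

INTERFACE

Orientations are given as a unit quaternion [x, y, z, w].
In Python, from rig import r gives the robot as it stands.
- The arm moves only by the tool play_rows, never from a script. Its argument "increments" is a list of rows, each an object with "travel": the shift along the tool's x, y, z in mm, a list of three; "turn": the turn about the tool's z in degrees; "hand": the opening, from -1 (shut) to 1 (fully open). A call has exactly 8 rows; each row shifts and turns the commanded pose from where the row before left it, along the tool's axes as they then stand; what a row does not reach is not made up. A row lasts 1/8 s, in which the tool goes at most 62.5 mm and 10.7 degrees, less where a joint would pass 70% of its speed; a pose out of reach is approached as far as the arm can. A call with a gripper value outside its range is refused whole. The fingers move at their own pace and stop on an object; "grip_force" is the grip in N (left out, the last holds). Time passes only in rows, so rows that do not move let the fingers close, or fill a call up. It gives the time, the measured TCP pose, the force, the opening and the grip force at its end, in the units of the state.
- r.observe(): the state, without advancing time (a new reading comes with each control period).
- r.read_camera(name): name is "scene" or "top"; returns a dict with "color" (420x560x3 uint8, red, green, blue), "fx", "fy", "cx", "cy" (pixels), "k1" (the pictures are not rectified: a ray, as slopes to the right and down, at radius r is drawn at 1 + k1 r^2 times it, then the intrinsics apply), "eye" and "rotation" of the camera in the world. Camera axes: x right, y up, looking along -z (the intrinsics and any distortion apply to the point x, -y, -z); pixel columns grow to the right and rows downward; lengths in m; the calibration is good to about 2 mm. A picture is of the moment at which its call begins. There is no depth.
- r.close_job(): hands the job in; it is judged then, once.
The state is a dict: "clock": time; "qpos": joint angles; "qd": joint speeds; "tau": joint torques, N m; "position": TCP position; "ee_rot": TCP orientation; "force": force on the tool from outside, world axes, zero at the start; "torque": the same for the moment, N m; "finger_gap": finger opening in m; "finger_force": force on a finger pad.
Only numpy, scipy, OpenCV 4.12 (cv2) and the standard library are available. Lean on these libraries where they do the work, as an engineer would, in place of code of your own. Each camera call takes 0.05 s, during which the arm holds its last target. There are 200 camera calls.

TASK

Put every turned wooden ring that is on the bench onto the tray's post at the loading end, the widest at the bottom and each next one smaller, all fully home, and the tall narrow collar last on top. Then push the loaded tray along the rollers into the bay until it stands against the end board. Only then press the tally counter's lever all the way down and let it come back, once for each ring on the post (the collar does not count), and leave the mallet, chisel and tin alone.

Things in the scene. Friction and masses are not known exactly. Their poses are not given: they have to be found in the camera images.
- tray: plywood tray, 140 x 140 mm, 20 mm thick, about 0.4 kg, standing on the rollers; an upright steel post 14 mm in diameter rises 82 mm from the middle of its top (slightly pointed). Origin: centre of the underside (the post's axis passes through it), z up, sides along x and y.
- track: fixed roller track, 500 x 172 mm: 15 steel rollers across it (pitch 32 mm, slightly stiff: a tray stays where left) between wooden rails. Origin: centre of underside. Runs along its own y, loading end +y (open), bay -y. Roller tops z = 50 mm, rail tops 64, rails' inner faces x = +-74. Bay: cheeks 120 mm high from y = -110 to -250, end board 120 mm high, inner face y = -235.
- bay (a point): where the tray's origin is when the tray stands against the end board of the bay: track's own (0, -165, 50) mm.
- counter: tally counter fixed to the bench: grey housing 120 x 120 mm, 50 mm high, on top a white dial with twelve ticks and a black needle. Origin: centre of the underside; its lever sticks out along its own -x.
- press_lever (a joint): the counter's sprung lever: 0 at rest, 0.40 rad fully down on its stop (pad 37 mm lower). Hinge at the counter's x = -65 mm, z = 62 mm; it slopes up from there at rest. Pushing the pad down takes 3 N at first, 5 N at the end; a spring brings it back. Each full press and release moves the needle one tick; a short press may not count.
- lever_pad (a point): centre of the top of the lever's round black pad (36 mm diameter, 9 mm thick), about 86 mm above the bench at rest; moves with the lever.
- tally (a joint): the needle of the tally: 0 at the start, grows by 0.524 rad (one tick, clockwise from above) for each full press; only the lever can move it, and it cannot be turned back.
- collar: turned wooden collar, always there: 30 mm outside diameter, 20 mm high, 20 mm bore: smaller across but taller than the rings. Origin: centre of the underside, z along the bore.
- mallet: bystander: carver's mallet standing on its round head, 86 mm across, 210 mm tall, to the left of the track's loading end.
- chisel: bystander: carving chisel, 260 mm long, lying beyond the track.
- oil_tin: bystander: tin, 72 mm across, 110 mm tall, beyond the bay.
- ring70: turned wooden ring, 70 mm outside diameter, 14 mm thick, 20 mm bore, lying flat on the bench on the robot's side of the track at the start; may be absent. Origin: centre of the underside, z along the bore.
- ring62: turned wooden ring, 62 mm outside diameter, 14 mm thick, 20 mm bore, lying flat on the bench on the robot's side of the track at the start; may be absent. Origin: centre of the underside, z along the bore.
- ring54: turned wooden ring, 54 mm outside diameter, 14 mm thick, 20 mm bore, lying flat on the bench on the robot's side of the track at the start; may be absent. Origin: centre of the underside, z along the bore.
- ring46: turned wooden ring, 46 mm outside diameter, 14 mm thick, 20 mm bore, lying flat on the bench on the robot's side of the track at the start; may be absent. Origin: centre of the underside, z along the bore.
- ring38: turned wooden ring, 38 mm outside diameter, 14 mm thick, 20 mm bore, lying flat on the bench on the robot's side of the track at the start; may be absent. Origin: centre of the underside, z along the bore.
Things that resemble listed ones, but are neither listed nor needed, are in the scene too. Leave any orange look-alike of the ring38 alone.

How it is judged:
On the way, in this order (a step that is already met when the one before it is completed fails the run):
1. every ring present is home on the post, widest at the bottom, with the collar on top, the tray still at the loading end (horizontal distance between each of ring70, ring62, ring54, ring46, ring38, collar and tray below 0.008 m and z of each of ring70, ring62, ring54, ring46, ring38, collar in the frame of tray above 0.014 m and angle between collar's own z axis and vertical below 0.15 rad and z of each of ring62, ring54, ring46, ring38, collar in the frame of ring70 above 0.009 m and z of each of ring54, ring46, ring38, collar in the frame of ring62 above 0.009 m and z of each of ring46, ring38, collar in the frame of ring54 above 0.009 m and z of each of ring38, collar in the frame of ring46 above 0.009 m and z of collar in the frame of ring38 above 0.009 m and (z of collar in the frame of tray between 0.057 and 0.067 m or z of collar in the frame of tray between 0.071 and 0.081 m or z of collar in the frame of tray between 0.085 and 0.095 m) and y of tray in the frame of track above 0.03 m), for 0.2 s.
2. the tray stands in the bay against the end board, with the tally still at zero (horizontal distance between tray and bay below 0.01 m and value of joint tally below 0.2 rad), for 0.2 s.
3. the tally shows the number of rings and the lever is back up (((z of collar in the frame of tray between 0.057 and 0.067 m and value of joint tally between 1.371 and 1.771 rad) or (z of collar in the frame of tray between 0.071 and 0.081 m and value of joint tally between 1.894 and 2.294 rad) or (z of collar in the frame of tray between 0.085 and 0.095 m and value of joint tally between 2.418 and 2.818 rad)) and value of joint press_lever below 0.08 rad), for 0.2 s.
At the end, for the whole second after the job is handed in: all rings present on the post (within 8 mm of its axis), smaller above wider, collar on top, stack home to 5 mm; tray level, at rest, within 10 mm of its place at the end board; tally advanced one tick (0.524 rad, +-0.2) per ring; lever back up (all of step 3 and horizontal distance between each of ring70, ring62, ring54, ring46, ring38, collar and tray below 0.008 m and z of each of ring70, ring62, ring54, ring46, ring38, collar in the frame of tray above 0.014 m and angle between collar's own z axis and vertical below 0.15 rad and z of each of ring62, ring54, ring46, ring38, collar in the frame of ring70 above 0.009 m and z of each of ring54, ring46, ring38, collar in the frame of ring62 above 0.009 m and z of each of ring46, ring38, collar in the frame of ring54 above 0.009 m and z of each of ring38, collar in the frame of ring46 above 0.009 m and z of collar in the frame of ring38 above 0.009 m and horizontal distance between tray and bay below 0.01 m and linear speed of tray below 0.02 m/s and angle between tray's own z axis and vertical below 0.06 rad); the robot touches nothing.
It fails at once if the mallet is moved more than 3 cm (distance of mallet from where it was at the start of the episode above 0.03 m).
It fails at once if the chisel is moved more than 3 cm (distance of chisel from where it was at the start of the episode above 0.03 m).
It fails at once if the oil tin is moved more than 3 cm (distance of oil_tin from where it was at the start of the episode above 0.03 m).
Of ring70, ring62, ring54, ring46, ring38 only 3 to 5 are there at a start; the rules pass over those that are not, and their reading is None.
At some moment in a run one of ring70, ring62, ring54, ring46, ring38, collar may be knocked a few centimetres aside while the robot is not near it.
It also fails if it takes over 210 s, if anything falls off the work surface, if the arm or the gripper's body presses on something with over 40 N, if the wrist force passes 120 N, or if a joint passes its speed limit or range.

## Working session

There is one attempt and no reset: what is moved stays moved. The work goes in short steps, Python scripts to look and compute and a tool call to move; the robot and the scene stay as the last step left them, time stands still between calls to the robot, and variables do not carry over. Pictures are saved under pics/ and viewed, at most 14 in all, crops included, and the job is handed in when it is done.

Besides the shell and the picture viewer there is one more tool, called after "Call:" as name([rows], argument=value, ...), one row to a line, values as JSON. play_rows: Moves the arm, as the interface text tells. Its arguments: {"type":"object","properties":{"increments":{"type":"array"},"grip_force":{"type":"number"}},"required":["increments"]}

```bash
mkdir -p pics; ls; python3 - <<'E'
from rig import r
import cv2
s=r.observe(); print({k:s[k] for k in('clock','position','ee_rot','force','finger_gap')})
for n in('top','scene'):
    c=r.read_camera(n); cv2.imwrite(f'pics/{n}0.png',cv2.resize(c['color'][:,:,::-1],(784,588),interpolation=cv2.INTER_CUBIC))
    cv2.imwrite(f'pics/{n}0raw.png',c['color'][:,:,::-1])
    print({k:c[k] for k in c if k!='color'})
E
```

```text
pics
{'clock': 0.0, 'position': array([ 0.19516307, -0.59335441,  0.20484521]), 'ee_rot': array([ 9.87398022e-01,  1.58255456e-01, -1.52049301e-04, -5.76746682e-04]), 'force': array([-0.22361776, -0.21829407,  0.9623653 ]), 'finger_gap': 0.09373023861075185}
{'fx': 425.9759086915264, 'fy': 425.9759086915264, 'cx': 282.3177013194847, 'cy': 210.47112904464754, 'k1': 0.034774028462524975, 'eye': array([0.47705001, 0.03128908, 1.03828206]), 'rotation': array([ 0.04693188, -0.02869374, -0.69605358,  0.71587952])}
{'fx': 414.98167511401704, 'fy': 414.98167511401704, 'cx': 278.3598084856599, 'cy': 203.4560772726326, 'k1': -0.08029506570082429, 'eye': array([0.87947846, 0.56775976, 1.00221443]), 'rotation': array([0.08052857, 0.28440093, 0.92141538, 0.25223989])}
```

View pics/top0.png

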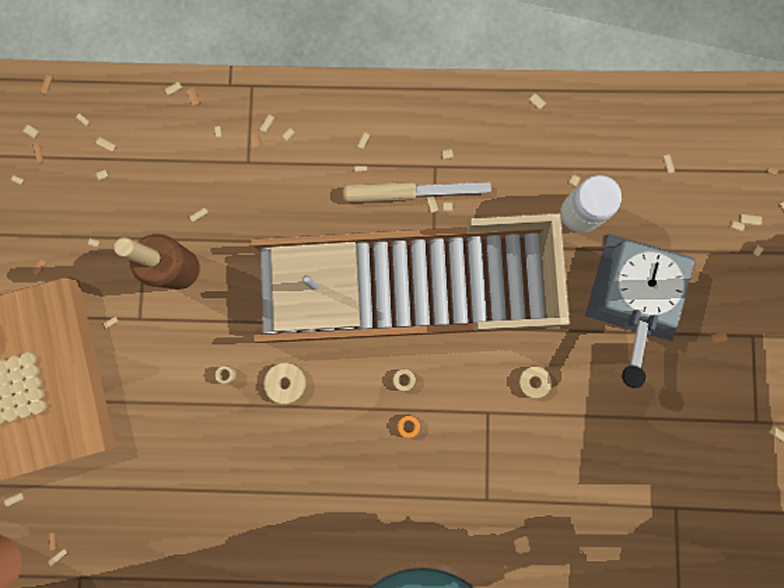

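View pics/scene0.png

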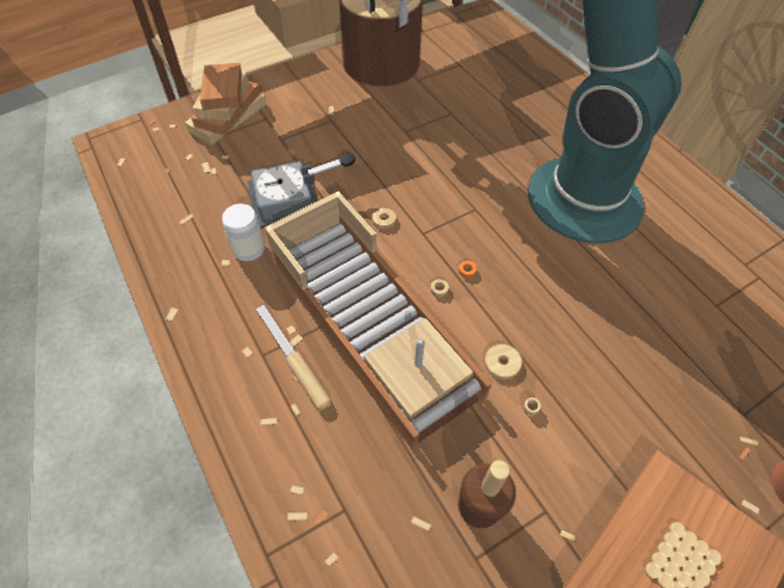

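The top view shows three rings: a large one at (285,383), a small one at (403,380) and a medium one at (535,382). The collar is at (225,375), the orange decoy at (408,427), the tray post top at (307,279) and the lever pad at (634,377). The scene view agrees. It has the large ring at (503,362), the small at (439,287), the medium at (384,218), the collar at (532,405) and the post top at (419,343).

```bash
cat > h.py <<'E'
import numpy as np, cv2
from scipy.spatial.transform import Rotation as R
from scipy.optimize import least_squares
def cam(n):
    from rig import r
    return r.read_camera(n)
def ray(c,uv):
    d=(np.array(uv,float)-[c['cx'],c['cy']])/c['fx']; s=d.copy()
    for _ in range(20): s=d/(1+c['k1']*(s@s))
    return R.from_quat(c['rotation']).apply([s[0],-s[1],-1])
def at(c,uv,z):
    d=ray(c,uv); return c['eye']+d*(z-c['eye'][2])/d[2]
def proj(c,P):
    p=R.from_quat(c['rotation']).inv().apply(np.atleast_2d(P)-c['eye']); s=np.c_[p[:,0],-p[:,1]]/-p[:,2:]
    return s*(1+c['k1']*(s**2).sum(1))[:,None]*c['fx']+[c['cx'],c['cy']]
def tri(c1,u1,c2,u2):
    A=[];b=[]
    for c,u in((c1,u1),(c2,u2)):
        d=ray(c,u);d/=np.linalg.norm(d);M=np.eye(3)-np.outer(d,d);A.append(M);b.append(M@c['eye'])
    return np.linalg.lstsq(np.vstack(A),np.hstack(b),rcond=None)[0]
def pale(c,seed,w=40):
    """blob of pale wood near seed -> mask (uint8 full)"""
    h=cv2.cvtColor(c['color'],cv2.COLOR_RGB2LAB).astype(int); 
    L,a,b=h[...,0],h[...,1]-128,h[...,2]-128
    m=((L>140)&(a<10)&(b>8)).astype(np.uint8)
    n,l,st,ce=cv2.connectedComponentsWithStats(m); x,y=map(int,seed)
    x0,y0=max(x-w,0),max(y-w,0)
    ids=[i for i in range(1,n) if st[i,4]>40]; i=min(ids,key=lambda i:np.hypot(*(ce[i]-seed)))
    return (l==i),st[i],ce[i]
def topring(c,seed,h):
    m,st,ce=pale(c,seed); k,_=cv2.findContours(m.astype(np.uint8),cv2.RETR_CCOMP,cv2.CHAIN_APPROX_NONE)
    k=sorted(k,key=len)[::-1]
    out=[]
    for q in k[:2]:
        P=np.array([at(c,p,h)[:2] for p in q[:,0]]) 
        (cx,cy),rad=cv2.minEnclosingCircle((P*1000).astype(np.float32)); out.append((round(cx,1),round(cy,1),round(2*rad,1)))
    return out
E
python3 - <<'E'
from h import *
t=cam('top');s=cam('scene'); k=1.4
for n,a,b,h in(('L',(285,383),(503,362),.014),('S',(403,380),(439,287),.014),('M',(535,382),(384,218),.014),('C',(225,375),(532,405),.02)):
    a=np.array(a)/k;b=np.array(b)/k
    print(n,'top',topring(t,a,h),'scene',topring(s,b,h), at(t,a,h),at(s,b,h))
f=lambda a,b:print(np.round(tri(t,np.array(a)/k,s,np.array(b)/k)*1000,1))
print('posttop');f((306.5,278.5),(420,341));print('pad');f((634,376),(347,158));print('mallet top');f((124,247),(500,468))
for n,p,z in(('trayNW',(271,246),.07),('NE',(357,241),.07),('SE',(360,327),.07),('SW',(273,333),.07),('endR bottom outer',(567,325),.12),('dial',(652,282),.05)):print(n,np.round(at(t,np.array(p)/k,z)*1000,1))
E
```

```text
L top [(432.1, 243.9, 72.8), (431.3, 245.2, 24.2)] scene [(432.2, 245.9, 72.9), (432.3, 245.7, 22.0)] [0.43024054 0.24289175 0.014     ] [0.43526812 0.25075693 0.014     ]
S top [(475.8, 31.7, 410.1), (461.1, 153.4, 107.8)] scene [(444.8, 43.0, 38.7), (442.9, 42.6, 23.5)] [0.44121001 0.04190066 0.014     ] [0.44531631 0.04496708 0.014     ]
M top [(453.6, -243.5, 59.3), (459.3, -243.4, 9.5)] scene [(446.4, -179.3, 54.3), (446.2, -179.0, 25.3)] [ 0.44487292 -0.18077212  0.014     ] [ 0.44834926 -0.17362947  0.014     ]
C top [(484.7, 387.2, 303.3), (447.4, 359.6, 79.8)] scene [(446.5, 348.0, 33.9), (444.6, 349.2, 22.4)] [0.44108147 0.3444327  0.02      ] [0.44476742 0.34974252 0.02      ]
posttop
[592.6 190.8 148.7]
pad
[ 460.9 -318.8   83.9]
mallet top
[623.6 441.7 206.4]
trayNW [656.1 265.7  70. ]
NE [668.1 123.6  70. ]
SE [526.3 113.6  70. ]
SW [512.6 255.   70. ]
endR bottom outer [ 535.8 -206.9  120. ]
dial [ 615.1 -362.9   50. ]
```

Call:
play_rows([
  {"travel": [0, 0, 0], "turn": -10.2, "hand": 0.7},
  {"travel": [0, 0, 0], "turn": -10.2, "hand": 0.7},
  {"travel": [0, 0, 0], "turn": -10.2, "hand": 0.7},
  {"travel": [0, 0, 0], "turn": -10.2, "hand": 0.7},
  {"travel": [0, 0, 0], "turn": -10.2, "hand": 0.7},
  {"travel": [0, 0, 0], "turn": -10.2, "hand": 0.7},
  {"travel": [0, 0, 0], "turn": -10.2, "hand": 0.7},
  {"travel": [0, 0, 0], "turn": -0.4, "hand": 0.7},
])

```text
clock: 1.2
position: [0.1951, -0.5937, 0.2052]
ee_rot: [0.707, 0.707, 0.0, -0.0]
force: [-0.1, -0.5, -0.1]
finger_gap: 0.0797
finger_force: 0.0
```

Call:
play_rows([
  {"travel": [49, 32, 0], "turn": 0, "hand": 0.7},
  {"travel": [49, 32, 0], "turn": 0, "hand": 0.7},
  {"travel": [49, 32, 0], "turn": 0, "hand": 0.7},
  {"travel": [49, 32, 0], "turn": 0, "hand": 0.7},
  {"travel": [49, 32, 0], "turn": 0, "hand": 0.7},
  {"travel": [49, 32, 0], "turn": 0, "hand": 0.7},
  {"travel": [49, 32, 0], "turn": 0, "hand": 0.7},
  {"travel": [49, 32, 0], "turn": 0, "hand": 0.7},
])

```text
clock: 2.2
position: [0.452, -0.2, 0.2057]
ee_rot: [0.709, 0.705, 0.0, 0.0]
force: [1.9, -0.5, -0.3]
finger_gap: 0.08
finger_force: 0.0
```

Call:
play_rows([
  {"travel": [55, -2, 0], "turn": 0, "hand": 0.7},
  {"travel": [55, -2, 0], "turn": 0, "hand": 0.7},
  {"travel": [55, -2, 0], "turn": 0, "hand": 0.7},
  {"travel": [55, -2, 0], "turn": 0, "hand": 0.7},
  {"travel": [55, -2, 0], "turn": 0, "hand": 0.7},
  {"travel": [55, -2, 0], "turn": 0, "hand": 0.7},
  {"travel": [55, -2, 0], "turn": 0, "hand": 0.7},
  {"travel": [55, -2, 0], "turn": 0, "hand": 0.7},
])

```text
clock: 3.2
position: [0.435, 0.2399, 0.2056]
ee_rot: [0.709, 0.705, 0.0, 0.0]
force: [1.3, -1.1, -0.5]
finger_gap: 0.0798
finger_force: 0.0
```

```bash
cat > st.py <<'E'
from rig import r; import numpy as np
from scipy.spatial.transform import Rotation as R
s=r.observe(); x=R.from_quat(s['ee_rot']).as_matrix()[:,0]; z=R.from_quat(s['ee_rot']).as_matrix()[:,2]
print('t',round(s['clock'],2),'p',np.round(s['position']*1000,1),'yaw',round(np.degrees(np.arctan2(x[1],x[0])),1),'z',np.round(z,3),'F',np.round(s['force'],1),'gap',round(s['finger_gap']*1000,1),'q',np.round(s['qpos'],2))
E
python3 st.py
```

```text
t 3.2 p [435.  239.9 205.6] yaw 89.7 z [ 0. -0. -1.] F [ 1.3 -1.1 -0.5] gap 79.8 q [ 0.15  0.28 -0.83  1.9   0.23  1.06 -0.78]
```

Call:
play_rows([
  {"travel": [5.5, -3, 35], "turn": 0, "hand": 0.7},
  {"travel": [0, 0, 45], "turn": 0, "hand": 0.7},
  {"travel": [0, 0, 45], "turn": 0, "hand": 0.7},
  {"travel": [0, 0, 40], "turn": 0, "hand": 0.7},
  {"travel": [0, 0, 25], "turn": 0, "hand": 0.7},
  {"travel": [0, 0, 11.5], "turn": 0, "hand": 0.7},
  {"travel": [0, 0, 0], "turn": 0, "hand": 0.7},
  {"travel": [0, 0, 0], "turn": 0, "hand": 0.3},
])

```text
clock: 4.2
position: [0.4327, 0.2441, 0.0049]
ee_rot: [0.707, 0.707, 0.001, 0.0]
force: [-0.8, -0.1, -0.6]
finger_gap: 0.0733
finger_force: 0.0
```

Call:
play_rows([
  {"travel": [0, 0, 0], "turn": 0, "hand": -0.2},
  {"travel": [0, 0, 0], "turn": 0, "hand": -1},
  {"travel": [0, 0, 0], "turn": 0, "hand": -1},
  {"travel": [0, 0, 0], "turn": 0, "hand": -1},
  {"travel": [0, 0, 0], "turn": 0, "hand": -1},
  {"travel": [0, 0, -20], "turn": 0, "hand": -1},
  {"travel": [0, 0, -40], "turn": 0, "hand": -1},
  {"travel": [0, 0, -50], "turn": 0, "hand": -1},
], grip_force=20)

```text
clock: 5.2
position: [0.4316, 0.2438, 0.116]
ee_rot: [0.707, 0.707, -0.0, -0.0]
force: [1.1, 0.3, -0.4]
finger_gap: 0.0688
finger_force: 19.9
```

Call:
play_rows([
  {"travel": [0, 0, -50], "turn": 0, "hand": -1},
  {"travel": [-10, 32, -15], "turn": 0, "hand": -1},
  {"travel": [-10, 32, 0], "turn": 0, "hand": -1},
  {"travel": [-10, 32, 0], "turn": 0, "hand": -1},
  {"travel": [-10, 32, 0], "turn": 0, "hand": -1},
  {"travel": [-14, 32, 0], "turn": 0, "hand": -1},
  {"travel": [0, 0, 0], "turn": 0, "hand": -1},
  {"travel": [0, 0, 0], "turn": 0, "hand": -1},
])

```text
clock: 6.2
position: [0.5916, 0.1903, 0.1799]
ee_rot: [0.707, 0.707, 0.0, -0.0]
force: [-0.2, 0.0, -1.0]
finger_gap: 0.0689
finger_force: 19.9
```

```bash
python3 st.py; python3 - <<'E'
from h import *
t=cam('top');s=cam('scene')
cv2.imwrite('pics/a.png',np.hstack([cv2.resize(t['color'][120:300,120:320,::-1],(400,360)),cv2.resize(s['color'][130:330,200:420,::-1],(396,360))]))
E
```

```text
t 6.2 p [591.6 190.3 179.9] yaw 90.0 z [ 0.     0.001 -1.   ] F [-0.2  0.  -1. ] gap 68.9 q [ 0.17  0.54 -0.74  1.63  0.39  1.13 -0.66]
```

View pics/a.png

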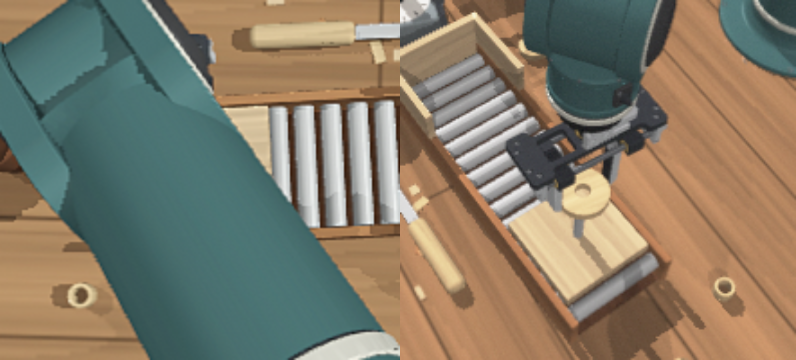

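The scene crop shows ring70 held level just above the post, with its bore roughly over the tip. Lowering it.

Call:
play_rows([
  {"travel": [-1.3, 0.5, 0], "turn": 0, "hand": -1},
  {"travel": [0, 0, 12], "turn": 0, "hand": -1},
  {"travel": [0, 0, 12], "turn": 0, "hand": -1},
  {"travel": [0, 0, 10], "turn": 0, "hand": -1},
  {"travel": [0, 0, 10], "turn": 0, "hand": -1},
  {"travel": [0, 0, 10], "turn": 0, "hand": -1},
  {"travel": [0, 0, 0], "turn": 0, "hand": -1},
  {"travel": [0, 0, 0], "turn": 0, "hand": -1},
])

```text
clock: 7.3
position: [0.5928, 0.1887, 0.1252]
ee_rot: [0.707, 0.707, 0.0, 0.0]
force: [-0.3, 0.3, -0.4]
finger_gap: 0.069
finger_force: 19.9
```

Call:
play_rows([
  {"travel": [0, 0, 12], "turn": 0, "hand": -1},
  {"travel": [0, 0, 12], "turn": 0, "hand": -1},
  {"travel": [0, 0, 12], "turn": 0, "hand": -1},
  {"travel": [0, 0, 9], "turn": 0, "hand": -1},
  {"travel": [0, 0, 3.5], "turn": 0, "hand": -1},
  {"travel": [0, 0, 0], "turn": 0, "hand": -1},
  {"travel": [0, 0, 0], "turn": 0, "hand": 0.5},
  {"travel": [0, 0, 0], "turn": 0, "hand": 0.8},
])

```text
clock: 8.3
position: [0.5929, 0.1886, 0.0769]
ee_rot: [0.707, 0.707, 0.0, 0.0]
force: [-0.9, 0.9, -0.2]
finger_gap: 0.0773
finger_force: 0.0
```

Call:
play_rows([
  {"travel": [0, 0, 0], "turn": 0, "hand": 0.8},
  {"travel": [0, 0, 0], "turn": 0, "hand": 0.8},
  {"travel": [0, 0, -20], "turn": 0, "hand": 0.8},
  {"travel": [0, 0, -40], "turn": 0, "hand": 0.8},
  {"travel": [0, 0, -45], "turn": 0, "hand": 0.8},
  {"travel": [-47, -15, -20], "turn": 9, "hand": 0.8},
  {"travel": [-47, -10, 0], "turn": 9, "hand": 0.8},
  {"travel": [-47, 0, 0], "turn": 9, "hand": 0.6},
])

```text
clock: 9.3
position: [0.5455, 0.0509, 0.2031]
ee_rot: [0.854, 0.52, 0.001, 0.0]
force: [0.9, 0.1, -0.1]
finger_gap: 0.0778
finger_force: 0.0
```

```bash
python3 st.py
```

```text
t 9.3 p [545.5  50.9 203.1] yaw 62.7 z [ 0.002 -0.    -1.   ] F [ 0.9  0.1 -0.1] gap 77.8 q [ 0.39  0.35 -0.66  1.79  0.24  1.08 -0.83]
```

Call:
play_rows([
  {"travel": [0, 0, 0], "turn": 10.5, "hand": 0.6},
  {"travel": [0, 0, 0], "turn": 10.5, "hand": 0.6},
  {"travel": [0, 0, 0], "turn": 10.5, "hand": 0.6},
  {"travel": [0, 0, 0], "turn": 10.5, "hand": 0.6},
  {"travel": [0, 0, 0], "turn": 10.5, "hand": 0.6},
  {"travel": [0, 0, 0], "turn": 10.4, "hand": 0.6},
  {"travel": [-25, 46, 0], "turn": 0, "hand": 0.6},
  {"travel": [-25, 46, 0], "turn": 0, "hand": 0.6},
])

```text
clock: 10.3
position: [0.4956, -0.0404, 0.2026]
ee_rot: [1.0, 0.002, 0.001, -0.0]
force: [1.4, -1.3, -0.7]
finger_gap: 0.0749
finger_force: 0.0
```

Call:
play_rows([
  {"travel": [-25, 46, 0], "turn": 0, "hand": 0.6},
  {"travel": [-24, 46, 0], "turn": 0, "hand": 0.6},
  {"travel": [0, 46, 0], "turn": 0, "hand": 0.6},
  {"travel": [0, 0, 40], "turn": 0, "hand": 0.6},
  {"travel": [0, 0, 30], "turn": 0, "hand": 0.6},
  {"travel": [0, 0, 0], "turn": 0, "hand": 0.6},
  {"travel": [0, 0, 0], "turn": 0, "hand": 0.6},
  {"travel": [0, 0, 0], "turn": 0, "hand": 0.6},
])

```text
clock: 11.3
position: [0.4481, -0.1783, 0.1329]
ee_rot: [1.0, 0.001, 0.001, 0.0]
force: [1.0, -0.8, -0.0]
finger_gap: 0.075
finger_force: 0.0
```

```bash
python3 st.py; python3 - <<'E'
from h import *
s=cam('scene');t=cam('top')
print(topring(s,np.array((384,218))/1.4,.014))
cv2.imwrite('pics/b.png',np.hstack([cv2.resize(t['color'][120:300,120:320,::-1],(400,360)),cv2.resize(s['color'][130:330,200:420,::-1],(396,360))]))
E
```

```text
t 11.3 p [ 448.1 -178.3  132.9] yaw 0.1 z [ 0.002 -0.001 -1.   ] F [ 1.  -0.8 -0. ] gap 75.0 q [ 0.59  0.27 -0.32  2.02  0.11  0.86 -1.35]
[(447.8, -179.4, 55.3), (446.2, -179.0, 25.3)]
```

View pics/b.png

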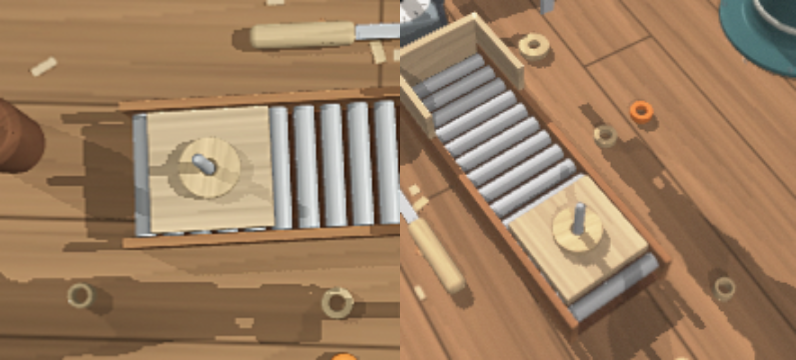

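Ring70 is flat on the tray around the post, and ring54 is still in place under the gripper. Picking it up.

Call:
play_rows([
  {"travel": [-1.8, 1, 40], "turn": 0, "hand": 0.6},
  {"travel": [0, 0, 45], "turn": 0, "hand": 0.6},
  {"travel": [0, 0, 30], "turn": 0, "hand": 0.6},
  {"travel": [0, 0, 13], "turn": 0, "hand": 0.6},
  {"travel": [0, 0, 0], "turn": 0, "hand": 0.6},
  {"travel": [0, 0, 0], "turn": 0, "hand": 0.1},
  {"travel": [0, 0, 0], "turn": 0, "hand": -1},
  {"travel": [0, 0, 0], "turn": 0, "hand": -1},
])

```text
clock: 12.4
position: [0.4461, -0.1794, 0.0042]
ee_rot: [1.0, 0.001, 0.001, 0.0]
force: [-0.8, -0.0, 9.2]
finger_gap: 0.0542
finger_force: 20.0
```

Call:
play_rows([
  {"travel": [0, 0, 0], "turn": 0, "hand": -1},
  {"travel": [0, 0, 0], "turn": 0, "hand": -1},
  {"travel": [0, 0, -20], "turn": 0, "hand": -1},
  {"travel": [0, 0, -45], "turn": 0, "hand": -1},
  {"travel": [0, 0, -55], "turn": 0, "hand": -1},
  {"travel": [0, 0, -55], "turn": 0, "hand": -1},
  {"travel": [20, -46, 0], "turn": 0, "hand": -1},
  {"travel": [20, -46, 0], "turn": 0, "hand": -1},
])

```text
clock: 13.4
position: [0.486, -0.0864, 0.1796]
ee_rot: [1.0, 0.0, 0.001, 0.0]
force: [0.1, -0.4, -0.4]
finger_gap: 0.0539
finger_force: 20.0
```

Call:
play_rows([
  {"travel": [20, -46, 0], "turn": 0, "hand": -1},
  {"travel": [20, -46, 0], "turn": 0, "hand": -1},
  {"travel": [20, -46, 0], "turn": 0, "hand": -1},
  {"travel": [20, -46, 0], "turn": 0, "hand": -1},
  {"travel": [20, -46, 0], "turn": 0, "hand": -1},
  {"travel": [6, -46, 0], "turn": 0, "hand": -1},
  {"travel": [0, 0, 0], "turn": 0, "hand": -1},
  {"travel": [0, 0, 0], "turn": 0, "hand": -1},
])

```text
clock: 14.4
position: [0.5908, 0.1885, 0.1785]
ee_rot: [1.0, 0.001, -0.0, 0.0]
force: [-0.2, -0.3, -0.5]
finger_gap: 0.0539
finger_force: 20.0
```

```bash
python3 st.py
```

```text
t 14.4 p [590.8 188.5 178.5] yaw 0.1 z [-0.    -0.001 -1.   ] F [-0.2 -0.3 -0.5] gap 53.9 q [ 0.    0.48 -0.48  1.64  0.24  1.09 -2.12]
```

Call:
play_rows([
  {"travel": [1.3, -1.5, 0], "turn": 0, "hand": -1},
  {"travel": [0, 0, 12], "turn": 0, "hand": -1},
  {"travel": [0, 0, 12], "turn": 0, "hand": -1},
  {"travel": [0, 0, 10], "turn": 0, "hand": -1},
  {"travel": [0, 0, 10], "turn": 0, "hand": -1},
  {"travel": [0, 0, 6], "turn": 0, "hand": -1},
  {"travel": [0, 0, 0], "turn": 0, "hand": -1},
  {"travel": [0, 0, 0], "turn": 0, "hand": -1},
])

```text
clock: 15.4
position: [0.5924, 0.1907, 0.1288]
ee_rot: [1.0, 0.001, 0.0, -0.0]
force: [0.1, -0.4, -0.7]
finger_gap: 0.054
finger_force: 20.0
```

Call:
play_rows([
  {"travel": [0, 0, 12], "turn": 0, "hand": -1},
  {"travel": [0, 0, 12], "turn": 0, "hand": -1},
  {"travel": [0, 0, 10], "turn": 0, "hand": -1},
  {"travel": [0, 0, 5], "turn": 0, "hand": -1},
  {"travel": [0, 0, 0], "turn": 0, "hand": -1},
  {"travel": [0, 0, 0], "turn": 0, "hand": -1},
  {"travel": [0, 0, 0], "turn": 0, "hand": 0.4},
  {"travel": [0, 0, 0], "turn": 0, "hand": 0.4},
])

```text
clock: 16.4
position: [0.5923, 0.1906, 0.0896]
ee_rot: [1.0, 0.001, 0.0, -0.0]
force: [0.4, -0.5, 0.0]
finger_gap: 0.0658
finger_force: 0.0
```

Call:
play_rows([
  {"travel": [0, 0, 0], "turn": 0, "hand": 0.4},
  {"travel": [0, 0, -20], "turn": 0, "hand": 0.4},
  {"travel": [0, 0, -40], "turn": 0, "hand": 0.4},
  {"travel": [0, 0, -40], "turn": 0, "hand": 0.4},
  {"travel": [-37, 37, 0], "turn": 0, "hand": 0.4},
  {"travel": [-37, 37, 0], "turn": 0, "hand": 0.4},
  {"travel": [-37, 37, 0], "turn": 0, "hand": 0.4},
  {"travel": [-37, 37, 0], "turn": 0, "hand": 0.4},
])

```text
clock: 17.4
position: [0.4435, 0.0414, 0.1906]
ee_rot: [1.0, 0.001, 0.001, 0.0]
force: [-0.6, 0.4, 0.7]
finger_gap: 0.0655
finger_force: 0.0
```

```bash
python3 st.py; python3 - <<'E'
from h import *
s=cam('scene');t=cam('top')
print(topring(s,np.array((439,287))/1.4,.014),topring(s,np.array((532,405))/1.4,.02))
cv2.imwrite('pics/c.png',np.hstack([cv2.resize(t['color'][120:300,120:320,::-1],(400,360)),cv2.resize(s['color'][130:330,200:420,::-1],(396,360))]))
E
```

```text
t 17.4 p [443.5  41.4 190.6] yaw 0.1 z [ 0.001 -0.    -1.   ] F [-0.6  0.4  0.7] gap 65.5 q [ 0.3   0.13 -0.49  2.04  0.08  0.98 -1.8 ]
[(444.7, 43.2, 38.9), (442.9, 42.6, 23.5)] [(446.9, 348.3, 33.1), (443.7, 350.5, 25.8)]
```

View pics/c.png

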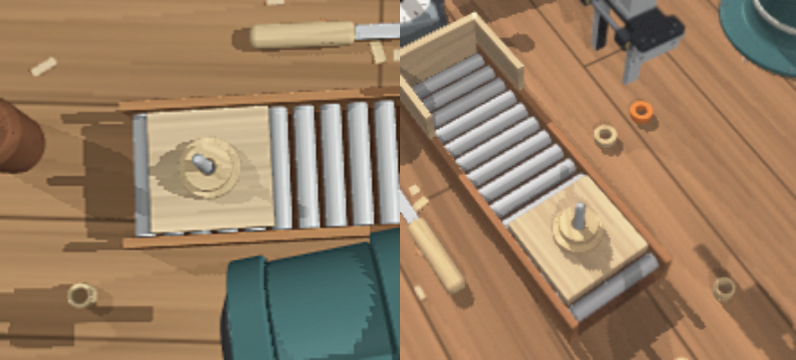

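Ring54 sits on ring70. Ring38 is at (444, 42.8) and hasn't moved.

Call:
play_rows([
  {"travel": [0.5, -1.4, 45], "turn": 0, "hand": 0.4},
  {"travel": [0, 0, 50], "turn": 0, "hand": 0.4},
  {"travel": [0, 0, 50], "turn": 0, "hand": 0.4},
  {"travel": [0, 0, 30], "turn": 0, "hand": 0.4},
  {"travel": [0, 0, 11], "turn": 0, "hand": 0.4},
  {"travel": [0, 0, 0], "turn": 0, "hand": 0.2},
  {"travel": [0, 0, 0], "turn": 0, "hand": -0.2},
  {"travel": [0, 0, 0], "turn": 0, "hand": -1},
])

```text
clock: 18.5
position: [0.4457, 0.0437, 0.0045]
ee_rot: [1.0, 0.001, 0.001, 0.0]
force: [-0.0, -0.0, 0.5]
finger_gap: 0.0399
finger_force: 0.2
```

Call:
play_rows([
  {"travel": [0, 0, 0], "turn": 0, "hand": -1},
  {"travel": [0, 0, 0], "turn": 0, "hand": -1},
  {"travel": [0, 0, 0], "turn": 0, "hand": -1},
  {"travel": [0, 0, 0], "turn": 0, "hand": -1},
  {"travel": [0, 0, -30], "turn": 0, "hand": -1},
  {"travel": [0, 0, -45], "turn": 0, "hand": -1},
  {"travel": [0, 0, -50], "turn": 0, "hand": -1},
  {"travel": [0, 0, -50], "turn": 0, "hand": -1},
])

```text
clock: 19.5
position: [0.4447, 0.0437, 0.1805]
ee_rot: [1.0, 0.001, 0.0, -0.0]
force: [-0.4, -1.2, -0.3]
finger_gap: 0.0381
finger_force: 20.0
```

Call:
play_rows([
  {"travel": [37, -37, -5], "turn": 0, "hand": -1},
  {"travel": [37, -37, 0], "turn": 0, "hand": -1},
  {"travel": [37, -37, 0], "turn": 0, "hand": -1},
  {"travel": [37, -37, 0], "turn": 0, "hand": -1},
  {"travel": [0, 0, 0], "turn": 0, "hand": -1},
  {"travel": [0, 0, 0], "turn": 0, "hand": -1},
  {"travel": [0, 0, 0], "turn": 0, "hand": -1},
  {"travel": [0, 0, 0], "turn": 0, "hand": -1},
])

```text
clock: 20.5
position: [0.5925, 0.1912, 0.1839]
ee_rot: [1.0, 0.001, 0.0, 0.0]
force: [0.2, 0.2, -0.7]
finger_gap: 0.0378
finger_force: 20.0
```

```bash
python3 st.py
```

```text
t 20.5 p [592.5 191.2 183.9] yaw 0.1 z [ 0. -0. -1.] F [ 0.2  0.2 -0.7] gap 37.8 q [ 0.03  0.49 -0.54  1.63  0.27  1.1  -2.14]
```

Call:
play_rows([
  {"travel": [0.6, 0.6, 8], "turn": 0, "hand": -1},
  {"travel": [0, 0, 12], "turn": 0, "hand": -1},
  {"travel": [0, 0, 12], "turn": 0, "hand": -1},
  {"travel": [0, 0, 10], "turn": 0, "hand": -1},
  {"travel": [0, 0, 10], "turn": 0, "hand": -1},
  {"travel": [0, 0, 6], "turn": 0, "hand": -1},
  {"travel": [0, 0, 0], "turn": 0, "hand": -1},
  {"travel": [0, 0, 0], "turn": 0, "hand": -1},
])

```text
clock: 21.5
position: [0.5934, 0.1915, 0.1258]
ee_rot: [1.0, 0.001, 0.0, -0.0]
force: [-0.5, 0.5, -0.4]
finger_gap: 0.0375
finger_force: 20.0
```

Call:
play_rows([
  {"travel": [0, 0, 10], "turn": 0, "hand": -1},
  {"travel": [0, 0, 8], "turn": 0, "hand": -1},
  {"travel": [0, 0, 4.5], "turn": 0, "hand": -1},
  {"travel": [0, 0, 0], "turn": 0, "hand": -1},
  {"travel": [0, 0, 0], "turn": 0, "hand": -1},
  {"travel": [0, 0, 0], "turn": 0, "hand": 0.2},
  {"travel": [0, 0, 0], "turn": 0, "hand": 0.2},
  {"travel": [0, 0, 0], "turn": 0, "hand": 0.2},
])

```text
clock: 22.5
position: [0.5933, 0.1914, 0.103]
ee_rot: [1.0, 0.001, -0.0, -0.0]
force: [-0.1, 0.6, 0.1]
finger_gap: 0.056
finger_force: 0.0
```

Call:
play_rows([
  {"travel": [0, 0, -20], "turn": 0, "hand": 0.2},
  {"travel": [0, 0, -40], "turn": 0, "hand": 0.2},
  {"travel": [0, 0, -30], "turn": 0, "hand": 0.2},
  {"travel": [-37, -39, 0], "turn": 0, "hand": 0.2},
  {"travel": [-37, -39, 0], "turn": 0, "hand": 0.2},
  {"travel": [-37, -39, 0], "turn": 0, "hand": 0.2},
  {"travel": [-37, -39, 0], "turn": 0, "hand": 0.2},
  {"travel": [0, 0, 0], "turn": 0, "hand": 0.2},
])

```text
clock: 23.5
position: [0.4421, 0.3506, 0.1948]
ee_rot: [1.0, 0.004, 0.0, -0.001]
force: [0.7, -0.6, -0.3]
finger_gap: 0.0565
finger_force: 0.0
```

```bash
python3 st.py; python3 - <<'E'
from h import *
s=cam('scene');t=cam('top')
print(topring(s,np.array((532,405))/1.4,.02))
cv2.imwrite('pics/d.png',np.hstack([cv2.resize(t['color'][120:300,120:320,::-1],(400,360)),cv2.resize(s['color'][130:330,200:420,::-1],(396,360))]))
E
```

```text
t 23.5 p [442.1 350.6 194.8] yaw 0.5 z [ 0.001  0.002 -1.   ] F [ 0.7 -0.6 -0.3] gap 56.5 q [-0.23  0.38 -0.62  1.76  0.25  1.07 -2.5 ]
[(446.5, 348.0, 33.9), (444.6, 349.2, 22.4)]
```

View pics/d.png

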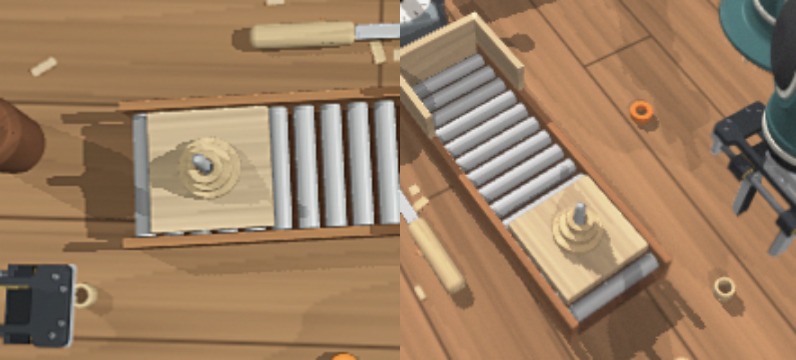

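Three rings are now stacked on the post. The collar is at about (444.8, 348.8) and unmoved, so I'm picking it up next.

Call:
play_rows([
  {"travel": [2.7, 1.8, 45], "turn": 0, "hand": 0.2},
  {"travel": [0, 0, 50], "turn": 0, "hand": 0.2},
  {"travel": [0, 0, 50], "turn": 0, "hand": 0.2},
  {"travel": [0, 0, 30], "turn": 0, "hand": 0.2},
  {"travel": [0, 0, 14], "turn": 0, "hand": 0.2},
  {"travel": [0, 0, 0], "turn": 0, "hand": 0.0},
  {"travel": [0, 0, 0], "turn": 0, "hand": -0.4},
  {"travel": [0, 0, 0], "turn": 0, "hand": -1},
])

```text
clock: 24.6
position: [0.4484, 0.3457, 0.0051]
ee_rot: [1.0, 0.001, 0.001, -0.0]
force: [-0.5, -0.2, 0.5]
finger_gap: 0.0303
finger_force: 6.7
```

Call:
play_rows([
  {"travel": [0, 0, 0], "turn": 0, "hand": -1},
  {"travel": [0, 0, 0], "turn": 0, "hand": -1},
  {"travel": [0, 0, 0], "turn": 0, "hand": -1},
  {"travel": [0, 0, 0], "turn": 0, "hand": -1},
  {"travel": [0, 0, -30], "turn": 0, "hand": -1},
  {"travel": [0, 0, -45], "turn": 0, "hand": -1},
  {"travel": [0, 0, -50], "turn": 0, "hand": -1},
  {"travel": [0, 0, -50], "turn": 0, "hand": -1},
])

```text
clock: 25.6
position: [0.4475, 0.3452, 0.1811]
ee_rot: [1.0, 0.001, 0.0, -0.0]
force: [0.3, 0.2, 0.0]
finger_gap: 0.0297
finger_force: 20.0
```

Call:
play_rows([
  {"travel": [37, 39, -5], "turn": 0, "hand": -1},
  {"travel": [37, 39, 0], "turn": 0, "hand": -1},
  {"travel": [37, 39, 0], "turn": 0, "hand": -1},
  {"travel": [37, 39, 0], "turn": 0, "hand": -1},
  {"travel": [0, 0, 0], "turn": 0, "hand": -1},
  {"travel": [0, 0, 0], "turn": 0, "hand": -1},
  {"travel": [0, 0, 0], "turn": 0, "hand": -1},
  {"travel": [0, 0, 0], "turn": 0, "hand": -1},
])

```text
clock: 26.6
position: [0.5955, 0.1905, 0.1842]
ee_rot: [1.0, 0.002, 0.0, -0.0]
force: [0.4, 0.1, -0.1]
finger_gap: 0.0299
finger_force: 20.0
```

```bash
python3 st.py
```

```text
t 26.6 p [595.5 190.5 184.2] yaw 0.2 z [ 0.  0. -1.] F [ 0.4  0.1 -0.1] gap 29.9 q [ 0.04  0.49 -0.55  1.62  0.28  1.11 -2.14]
```

Call:
play_rows([
  {"travel": [0, 0, 12], "turn": 0, "hand": -1},
  {"travel": [0, 0, 8], "turn": 0, "hand": -1},
  {"travel": [0, 0, 6], "turn": 0, "hand": -1},
  {"travel": [0, 0, 5], "turn": 0, "hand": -1},
  {"travel": [0, 0, 5], "turn": 0, "hand": -1},
  {"travel": [0, 0, 5], "turn": 0, "hand": -1},
  {"travel": [0, 0, 4], "turn": 0, "hand": -1},
  {"travel": [0, 0, 0], "turn": 0, "hand": -1},
])

```text
clock: 27.6
position: [0.596, 0.1896, 0.1387]
ee_rot: [1.0, 0.001, -0.0, -0.0]
force: [0.5, 2.3, -1.3]
finger_gap: 0.0301
finger_force: 20.0
```

Call:
play_rows([
  {"travel": [0, -1.5, 0], "turn": 0, "hand": -1},
  {"travel": [0, 0, 7], "turn": 0, "hand": -1},
  {"travel": [0, 0, 7], "turn": 0, "hand": -1},
  {"travel": [0, 0, 5], "turn": 0, "hand": -1},
  {"travel": [0, 0, 2.5], "turn": 0, "hand": -1},
  {"travel": [0, 0, 0], "turn": 0, "hand": -1},
  {"travel": [0, 0, 0], "turn": 0, "hand": -1},
  {"travel": [0, 0, 0], "turn": 0, "hand": -1},
])

```text
clock: 28.6
position: [0.596, 0.1911, 0.1175]
ee_rot: [1.0, 0.001, 0.0, -0.0]
force: [-0.7, 0.1, -0.2]
finger_gap: 0.0299
finger_force: 20.0
```

Call:
play_rows([
  {"travel": [0, 0, 0], "turn": 0, "hand": 0.0},
  {"travel": [0, 0, 0], "turn": 0, "hand": 0.0},
  {"travel": [0, 0, 0], "turn": 0, "hand": 0.0},
  {"travel": [0, 0, -20], "turn": 0, "hand": 0.0},
  {"travel": [0, 0, -35], "turn": 0, "hand": 0.0},
  {"travel": [0, 0, -35], "turn": 0, "hand": 0.0},
  {"travel": [-6, -55, 0], "turn": 0, "hand": 0.0},
  {"travel": [-6, -54, 0], "turn": 0, "hand": -1},
])

```text
clock: 29.6
position: [0.5841, 0.3011, 0.2097]
ee_rot: [1.0, 0.0, 0.001, -0.0]
force: [-0.4, -0.0, 0.1]
finger_gap: 0.0401
finger_force: 0.0
```

Call:
play_rows([
  {"travel": [0, 0, 0], "turn": -10.5, "hand": -1},
  {"travel": [0, 0, 0], "turn": -10.5, "hand": -1},
  {"travel": [0, 0, 0], "turn": -10.5, "hand": -1},
  {"travel": [0, 0, 0], "turn": -10.5, "hand": -1},
  {"travel": [0, 0, 0], "turn": -10.5, "hand": -1},
  {"travel": [0, 0, 0], "turn": -10.5, "hand": -1},
  {"travel": [0, 0, 0], "turn": -10.5, "hand": -1},
  {"travel": [0, 0, 0], "turn": -10.5, "hand": -1},
])

```text
clock: 30.6
position: [0.584, 0.3, 0.209]
ee_rot: [0.741, 0.672, 0.0, 0.0]
force: [0.5, 0.2, -0.2]
finger_gap: 0.0004
finger_force: 0.0
```

```bash
python3 st.py; python3 - <<'E'
from h import *
s=cam('scene');t=cam('top')
cv2.imwrite('pics/e.png',np.hstack([cv2.resize(t['color'][90:330,150:430,::-1],(420,360)),cv2.resize(s['color'][130:330,160:360,::-1],(360,360))]))
cv2.imwrite('pics/eraw.png',t['color'][:,:,::-1])
E
```

```text
t 30.6 p [584. 300. 209.] yaw 84.4 z [ 0.001  0.    -1.   ] F [ 0.5  0.2 -0.2] gap 0.4 q [ 0.06  0.62 -0.88  1.5   0.49  1.25 -0.98]
```

View pics/e.png

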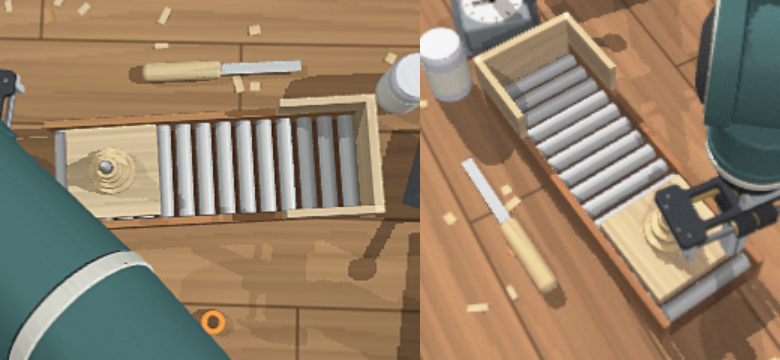

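All three rings and the collar are stacked on the post (top crop, about (108,168)), and the arm is behind the tray. Lowering to push.

Call:
play_rows([
  {"travel": [0, 0, 0], "turn": -10.5, "hand": -1},
  {"travel": [0, 0, 30], "turn": 0, "hand": -1},
  {"travel": [0, 0, 40], "turn": 0, "hand": -1},
  {"travel": [0, 0, 40], "turn": 0, "hand": -1},
  {"travel": [0, 0, 30], "turn": 0, "hand": -1},
  {"travel": [0, 0, 11], "turn": 0, "hand": -1},
  {"travel": [0, 0, 0], "turn": 0, "hand": -1},
  {"travel": [0, 0, 0], "turn": 0, "hand": -1},
])

```text
clock: 31.7
position: [0.5844, 0.3005, 0.058]
ee_rot: [0.679, 0.735, 0.001, 0.0]
force: [-0.6, 0.5, -0.3]
finger_gap: 0.0005
finger_force: 0.0
```

Call:
play_rows([
  {"travel": [-8, 0, 0], "turn": 0, "hand": -1},
  {"travel": [-8, 0, 0], "turn": 0, "hand": -1},
  {"travel": [-8, 0, 0], "turn": 0, "hand": -1},
  {"travel": [-8, 0, 0], "turn": 0, "hand": -1},
  {"travel": [-8, 0, 0], "turn": 0, "hand": -1},
  {"travel": [-8, 0, 0], "turn": 0, "hand": -1},
  {"travel": [-8, 0, 0], "turn": 0, "hand": -1},
  {"travel": [-8, 0, 0], "turn": 0, "hand": -1},
])

```text
clock: 32.7
position: [0.589, 0.2358, 0.0565]
ee_rot: [0.678, 0.735, 0.0, -0.0]
force: [0.1, 2.5, 2.1]
finger_gap: 0.0005
finger_force: 1.3
```

```bash
python3 st.py
```

```text
t 32.7 p [589.  235.8  56.5] yaw 94.6 z [ 0.  0. -1.] F [0.1 2.5 2.1] gap 0.5 q [ 0.14  0.76 -0.82  1.68  0.64  1.   -0.83]
```

Call:
play_rows([
  {"travel": [-10, 0, 0], "turn": 0, "hand": -1},
  {"travel": [-10, 0, 0], "turn": 0, "hand": -1},
  {"travel": [-10, 0, 0], "turn": 0, "hand": -1},
  {"travel": [-10, 0, 0], "turn": 0, "hand": -1},
  {"travel": [-10, 0, 0], "turn": 0, "hand": -1},
  {"travel": [-10, 0, 0], "turn": 0, "hand": -1},
  {"travel": [-10, 0, 0], "turn": 0, "hand": -1},
  {"travel": [-10, 0, 0], "turn": 0, "hand": -1},
])

```text
clock: 33.7
position: [0.5953, 0.156, 0.0565]
ee_rot: [0.678, 0.735, 0.0, -0.0]
force: [-0.6, 3.4, 1.3]
finger_gap: 0.0004
finger_force: 1.8
```

Call:
play_rows([
  {"travel": [-10, 0, 0], "turn": 0, "hand": -1},
  {"travel": [-10, 0, 0], "turn": 0, "hand": -1},
  {"travel": [-10, 0, 0], "turn": 0, "hand": -1},
  {"travel": [-10, 0, 0], "turn": 0, "hand": -1},
  {"travel": [-10, 0, 0], "turn": 0, "hand": -1},
  {"travel": [-10, 0, 0], "turn": 0, "hand": -1},
  {"travel": [-10, 0, 0], "turn": 0, "hand": -1},
  {"travel": [-10, 0, 0], "turn": 0, "hand": -1},
])

```text
clock: 34.7
position: [0.6017, 0.0761, 0.0564]
ee_rot: [0.678, 0.735, -0.0, -0.0]
force: [-0.4, 2.7, 1.8]
finger_gap: 0.0003
finger_force: 1.5
```

```bash
python3 st.py; python3 - <<'E'
from h import *
t=cam('top')
cv2.imwrite('pics/f.png',cv2.resize(t['color'][90:390,130:510,::-1],(760,600)))
E
```

```text
t 34.7 p [601.7  76.1  56.4] yaw 94.6 z [-0. -0. -1.] F [-0.4  2.7  1.8] gap 0.3 q [ 0.42  0.72 -0.83  1.75  0.63  0.96 -0.59]
```

View pics/f.png

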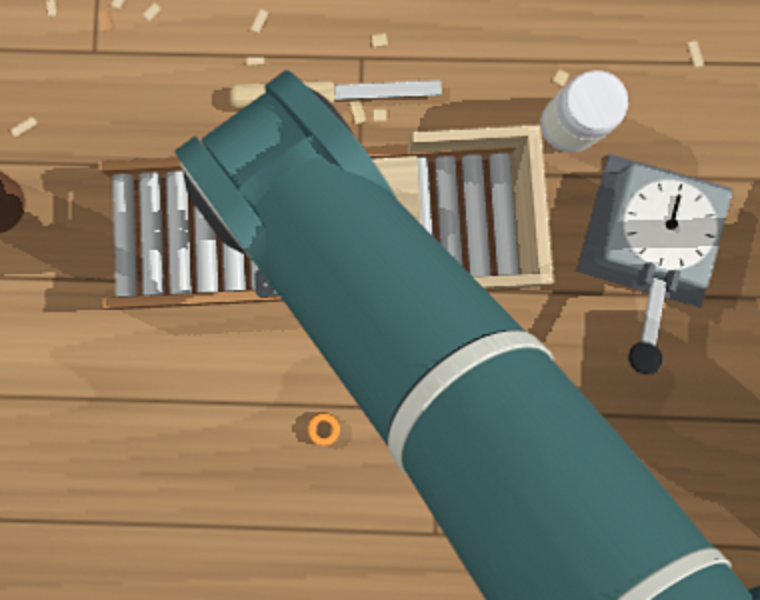

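The tray is entering the bay straight, with about 110 mm left to the end board.

Call:
play_rows([
  {"travel": [-11, 0, 0], "turn": 0, "hand": -1},
  {"travel": [-11, 0, 0], "turn": 0, "hand": -1},
  {"travel": [-11, 0, 0], "turn": 0, "hand": -1},
  {"travel": [-11, 0, 0], "turn": 0, "hand": -1},
  {"travel": [-11, 0, 0], "turn": 0, "hand": -1},
  {"travel": [-11, 0, 0], "turn": 0, "hand": -1},
  {"travel": [-11, 0, 0], "turn": 0, "hand": -1},
  {"travel": [-11, 0, 0], "turn": 0, "hand": -1},
])

```text
clock: 35.75
position: [0.6088, -0.0117, 0.0564]
ee_rot: [0.678, 0.735, -0.0, -0.0]
force: [0.0, 2.3, -1.8]
finger_gap: 0.0003
finger_force: 0.9
```

Call:
play_rows([
  {"travel": [-2.5, 0, 0], "turn": 0, "hand": -1},
  {"travel": [-2.5, 0, 0], "turn": 0, "hand": -1},
  {"travel": [-2.5, 0, 0], "turn": 0, "hand": -1},
  {"travel": [-2.5, 0, 0], "turn": 0, "hand": -1},
  {"travel": [-2.5, 0, 0], "turn": 0, "hand": -1},
  {"travel": [-2.5, 0, 0], "turn": 0, "hand": -1},
  {"travel": [-2.5, 0, 0], "turn": 0, "hand": -1},
  {"travel": [-2.5, 0, 0], "turn": 0, "hand": -1},
])

```text
clock: 36.75
position: [0.6104, -0.031, 0.0564]
ee_rot: [0.678, 0.735, 0.0, -0.0]
force: [-0.6, 0.8, -0.7]
finger_gap: 0.0006
finger_force: 1.1
```

Call:
play_rows([
  {"travel": [-1, 0, 0], "turn": 0, "hand": -1},
  {"travel": [-1, 0, 0], "turn": 0, "hand": -1},
  {"travel": [-1, 0, 0], "turn": 0, "hand": -1},
  {"travel": [-1, 0, 0], "turn": 0, "hand": -1},
  {"travel": [-1, 0, 0], "turn": 0, "hand": -1},
  {"travel": [-1, 0, 0], "turn": 0, "hand": -1},
  {"travel": [0, 0, 0], "turn": 0, "hand": -1},
  {"travel": [0, 0, 0], "turn": 0, "hand": -1},
])

```text
clock: 37.75
position: [0.611, -0.037, 0.0565]
ee_rot: [0.678, 0.735, -0.0, 0.0]
force: [0.3, 0.6, -0.2]
finger_gap: 0.0009
finger_force: 0.0
```

Call:
play_rows([
  {"travel": [-1, 0, 0], "turn": 0, "hand": -1},
  {"travel": [-1, 0, 0], "turn": 0, "hand": -1},
  {"travel": [-1, 0, 0], "turn": 0, "hand": -1},
  {"travel": [-1, 0, 0], "turn": 0, "hand": -1},
  {"travel": [-1, 0, 0], "turn": 0, "hand": -1},
  {"travel": [0, 0, 0], "turn": 0, "hand": -1},
  {"travel": [0, 0, 0], "turn": 0, "hand": -1},
  {"travel": [0, 0, 0], "turn": 0, "hand": -1},
])

```text
clock: 38.75
position: [0.6121, -0.0383, 0.0569]
ee_rot: [0.677, 0.736, 0.002, -0.001]
force: [3.6, 16.4, -3.4]
finger_gap: 0.0004
finger_force: 8.1
```

Call:
play_rows([
  {"travel": [10, 0, 0], "turn": 0, "hand": -1},
  {"travel": [20, 0, 0], "turn": 0, "hand": -1},
  {"travel": [20, 0, -20], "turn": 0, "hand": -1},
  {"travel": [0, 0, -40], "turn": 0, "hand": -1},
  {"travel": [0, 0, -45], "turn": 0, "hand": -1},
  {"travel": [0, 0, -40], "turn": 0, "hand": -1},
  {"travel": [0, -40, 0], "turn": 0, "hand": -1},
  {"travel": [0, -50, 0], "turn": 0, "hand": -1},
])

```text
clock: 39.75
position: [0.5168, 0.0024, 0.2027]
ee_rot: [0.678, 0.735, 0.0, 0.0]
force: [-0.5, 0.7, 1.3]
finger_gap: 0.0007
finger_force: 0.0
```

Call:
play_rows([
  {"travel": [0, -50, 0], "turn": 0, "hand": -1},
  {"travel": [-40, -20, 0], "turn": 0, "hand": -1},
  {"travel": [-50, 0, 0], "turn": 0, "hand": -1},
  {"travel": [-50, 0, 0], "turn": 0, "hand": -1},
  {"travel": [-50, 0, 0], "turn": 0, "hand": -1},
  {"travel": [0, 0, 0], "turn": 0, "hand": -1},
  {"travel": [0, 0, 0], "turn": 0, "hand": -1},
  {"travel": [0, 0, 0], "turn": 0, "hand": -1},
])

```text
clock: 40.75
position: [0.4633, -0.1926, 0.2019]
ee_rot: [0.677, 0.736, -0.0, 0.0]
force: [0.6, 0.1, 0.1]
finger_gap: 0.0003
finger_force: 0.0
```

```bash
python3 st.py; python3 - <<'E'
from h import *
t=cam('top');s=cam('scene')
cv2.imwrite('pics/g.png',np.hstack([cv2.resize(t['color'][120:300,320:520,::-1],(400,360)),cv2.resize(s['color'][80:280,130:330,::-1],(360,360))]))
E
```

```text
t 40.75 p [ 463.3 -192.6  201.9] yaw 94.7 z [ 0.    -0.001 -1.   ] F [0.6 0.1 0.1] gap 0.3 q [ 1.17  0.34 -1.    1.89  0.33  1.08  0.12]
```

View pics/g.png

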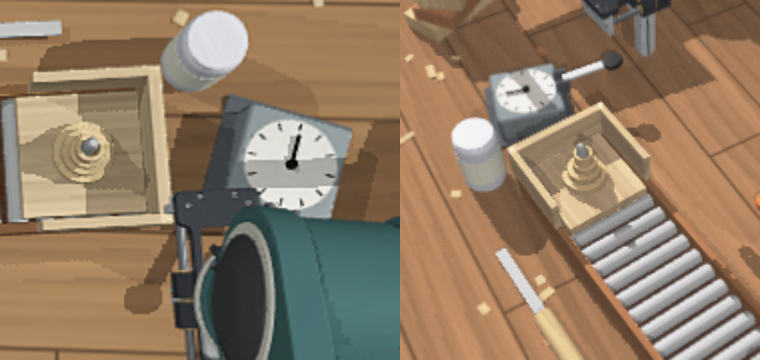

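The tray is against the end board with the stack intact, and the needle is still at its start position. Moving over the lever pad.

Call:
play_rows([
  {"travel": [-42, -4, 0], "turn": 0, "hand": -1},
  {"travel": [-42, -4, 0], "turn": 0, "hand": -1},
  {"travel": [-42, -4, 30], "turn": 0, "hand": -1},
  {"travel": [0, 0, 40], "turn": 0, "hand": -1},
  {"travel": [0, 0, 30], "turn": 0, "hand": -1},
  {"travel": [0, 0, 0], "turn": 0, "hand": -1},
  {"travel": [0, 0, 0], "turn": 0, "hand": -1},
  {"travel": [0, 0, 0], "turn": 0, "hand": -1},
])

```text
clock: 41.85
position: [0.4619, -0.321, 0.1028]
ee_rot: [0.678, 0.735, -0.0, 0.001]
force: [0.5, 0.2, 0.8]
finger_gap: 0.0005
finger_force: 0.0
```

```bash
python3 st.py; python3 - <<'E'
from h import *
t=cam('top');s=cam('scene')
cv2.imwrite('pics/i.png',np.hstack([cv2.resize(t['color'][180:330,370:550,::-1],(432,360)),cv2.resize(s['color'][60:180,160:280,::-1],(360,360))]))
E
```

```text
t 41.85 p [ 461.9 -321.   102.8] yaw 94.6 z [ 0.001 -0.001 -1.   ] F [0.5 0.2 0.8] gap 0.5 q [ 1.2   0.57 -0.85  1.84  0.52  0.96  0.21]
```

View pics/i.png

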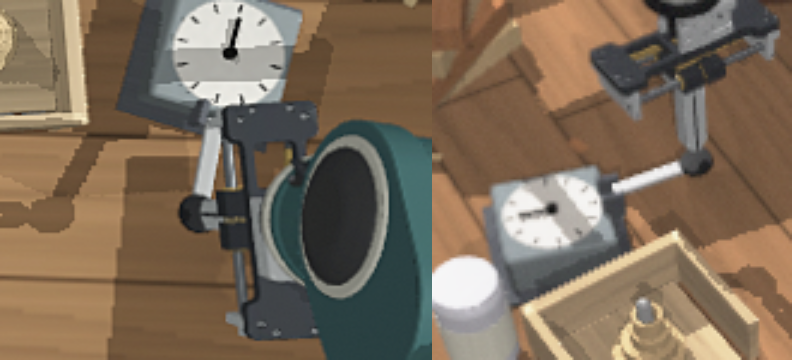

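The closed fingers are just above the pad, so I'm doing the first press.

Call:
play_rows([
  {"travel": [0, 0, 12], "turn": 0, "hand": -1},
  {"travel": [0, 0, 10], "turn": 0, "hand": -1},
  {"travel": [0, 0, 10], "turn": 0, "hand": -1},
  {"travel": [0, 0, 10], "turn": 0, "hand": -1},
  {"travel": [0, 0, 8], "turn": 0, "hand": -1},
  {"travel": [0, 0, 3], "turn": 0, "hand": -1},
  {"travel": [0, 0, 0], "turn": 0, "hand": -1},
  {"travel": [0, 0, 0], "turn": 0, "hand": -1},
])

```text
clock: 42.95
position: [0.4618, -0.3209, 0.0491]
ee_rot: [0.678, 0.735, -0.0, 0.0]
force: [-7.7, 2.8, 25.5]
finger_gap: 0.0003
finger_force: 13.0
```

The 25 N reading means it's on the stop. Releasing and checking the needle numerically.

Call:
play_rows([
  {"travel": [0, 0, -8], "turn": 0, "hand": -1},
  {"travel": [0, 0, -12], "turn": 0, "hand": -1},
  {"travel": [0, 0, -15], "turn": 0, "hand": -1},
  {"travel": [0, 0, -18], "turn": 0, "hand": -1},
  {"travel": [0, 0, 0], "turn": 0, "hand": -1},
  {"travel": [0, 0, 0], "turn": 0, "hand": -1},
  {"travel": [0, 0, 0], "turn": 0, "hand": -1},
  {"travel": [0, 0, 0], "turn": 0, "hand": -1},
])

```text
clock: 43.95
position: [0.4611, -0.3206, 0.1011]
ee_rot: [0.678, 0.735, 0.0, -0.0]
force: [-0.4, 0.3, -0.0]
finger_gap: 0.0003
finger_force: 0.0
```

```bash
cat > needle.py <<'E'
from h import *
def ang(c):
    ctr=at(c,np.array((652,282))/1.4 if 0 else proj(T,at(T,np.array((652,282.5))/1.4,.052))[0] if c is T else c0,.052)
T=cam('top'); g=cv2.cvtColor(T['color'],cv2.COLOR_RGB2GRAY).astype(float)
cx,cy=652/1.4,282.5/1.4; best=[]
for a in range(0,360,3):
    v=[g[int(round(cy-q*np.cos(np.radians(a)))),int(round(cx+q*np.sin(np.radians(a))))] for q in (7,8.5,10,11.5)]
    best.append((np.mean(v),a))
print('needle deg cw image:',sorted(best)[:4])
E
python3 needle.py; python3 st.py
```

```text
needle deg cw image: [(np.float64(51.0), 42), (np.float64(64.0), 39), (np.float64(89.0), 36), (np.float64(108.0), 45)]
t 44.0 p [ 461.1 -320.6  101.1] yaw 94.6 z [-0.  0. -1.] F [-0.9  0.2 -0.8] gap 0.2 q [ 1.2   0.58 -0.85  1.84  0.52  0.96  0.2 ]
```

The needle moved from about 10° to 41°, which is one tick. Two more presses to go.

Call:
play_rows([
  {"travel": [0, 0, 12], "turn": 0, "hand": -1},
  {"travel": [0, 0, 10], "turn": 0, "hand": -1},
  {"travel": [0, 0, 10], "turn": 0, "hand": -1},
  {"travel": [0, 0, 10], "turn": 0, "hand": -1},
  {"travel": [0, 0, 8], "turn": 0, "hand": -1},
  {"travel": [0, 0, 2.5], "turn": 0, "hand": -1},
  {"travel": [0, 0, 0], "turn": 0, "hand": -1},
  {"travel": [0, 0, 0], "turn": 0, "hand": -1},
])

```text
clock: 45.0
position: [0.4617, -0.3208, 0.0493]
ee_rot: [0.678, 0.735, -0.0, 0.0]
force: [-5.3, 1.9, 19.1]
finger_gap: 0.0004
finger_force: 9.5
```

Call:
play_rows([
  {"travel": [0, 0, -8], "turn": 0, "hand": -1},
  {"travel": [0, 0, -12], "turn": 0, "hand": -1},
  {"travel": [0, 0, -15], "turn": 0, "hand": -1},
  {"travel": [0, 0, -17.5], "turn": 0, "hand": -1},
  {"travel": [0, 0, 0], "turn": 0, "hand": -1},
  {"travel": [0, 0, 0], "turn": 0, "hand": -1},
  {"travel": [0, 0, 0], "turn": 0, "hand": -1},
  {"travel": [0, 0, 0], "turn": 0, "hand": -1},
])

```text
clock: 46.0
position: [0.4611, -0.3206, 0.101]
ee_rot: [0.678, 0.735, 0.0, -0.0]
force: [-0.1, 0.0, -0.2]
finger_gap: 0.0006
finger_force: 0.0
```

```bash
python3 needle.py
```

```text
needle deg cw image: [(np.float64(18.25), 72), (np.float64(19.25), 75), (np.float64(46.5), 78), (np.float64(87.5), 69)]
```

Call:
play_rows([
  {"travel": [0, 0, 12], "turn": 0, "hand": -1},
  {"travel": [0, 0, 10], "turn": 0, "hand": -1},
  {"travel": [0, 0, 10], "turn": 0, "hand": -1},
  {"travel": [0, 0, 10], "turn": 0, "hand": -1},
  {"travel": [0, 0, 8], "turn": 0, "hand": -1},
  {"travel": [0, 0, 2.5], "turn": 0, "hand": -1},
  {"travel": [0, 0, 0], "turn": 0, "hand": -1},
  {"travel": [0, 0, 0], "turn": 0, "hand": -1},
])

```text
clock: 47.05
position: [0.4617, -0.3208, 0.0493]
ee_rot: [0.678, 0.735, -0.0, 0.0]
force: [-4.0, 2.4, 19.0]
finger_gap: 0.0005
finger_force: 9.6
```

Call:
play_rows([
  {"travel": [0, 0, -8], "turn": 0, "hand": -1},
  {"travel": [0, 0, -12], "turn": 0, "hand": -1},
  {"travel": [0, 0, -15], "turn": 0, "hand": -1},
  {"travel": [0, 0, -25], "turn": 0, "hand": -1},
  {"travel": [0, 0, -35], "turn": 0, "hand": -1},
  {"travel": [0, 0, -35], "turn": 0, "hand": -1},
  {"travel": [0, 0, 0], "turn": 0, "hand": -1},
  {"travel": [0, 0, 0], "turn": 0, "hand": -1},
])

```text
clock: 48.05
position: [0.4609, -0.3208, 0.1787]
ee_rot: [0.678, 0.735, -0.0, -0.0]
force: [-0.3, -0.1, -0.6]
finger_gap: 0.0004
finger_force: 0.0
```

```bash
python3 needle.py; python3 - <<'E'
from h import *
t=cam('top');s=cam('scene')
cv2.imwrite('pics/j.png',np.hstack([cv2.resize(t['color'][120:300,320:520,::-1],(400,360)),cv2.resize(s['color'][80:280,130:330,::-1],(360,360))]))
E
```

```text
needle deg cw image: [(np.float64(11.5), 105), (np.float64(17.0), 102), (np.float64(25.25), 108), (np.float64(79.75), 111)]
```

View pics/j.png

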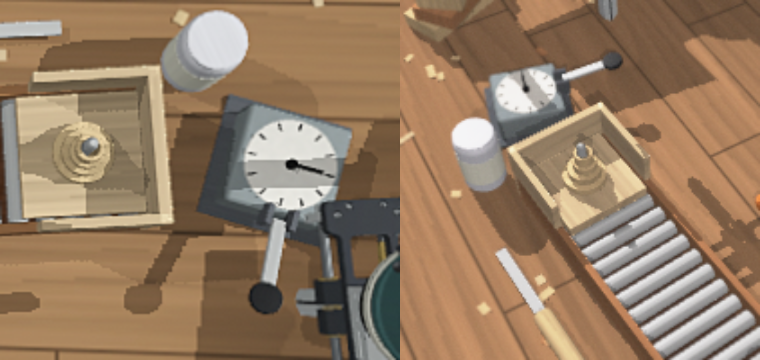

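The needle is three ticks on, the lever is back up, the tray is against the end board, the stack is intact and the arm is clear.

```bash
python3 -c "
from rig import r
print(r.close_job())"
```

```text
the job is handed in; nothing more can be done
None
```

The job is handed in with no verdict returned: the three rings present (70, 54 and 38 mm) and the collar are stacked on the post, the tray is against the end board, and the tally shows three presses with the lever back up.

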